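# Refit the return spring of the leaf bin

### The job

The little white leaf bin hangs ajar because its return spring is off. Hook the orange end of the spring fully down into the slot of the lug on the bin's front, then stretch the other end back and put its eye over the brass post, down on the deck under the post's head, so that the spring alone holds the bin shut. The post is clamped somewhere along its slot, so feel for it gently (contact on the bin and post must stay under 60 N in all, the prying of the hook in its slot included), do not stretch the spring beyond 175 mm, and leave the jars, gourd and bombilla where they are.

Things in the scene. Friction and masses are not known exactly. Their poses are not given: they have to be found in the camera images.
- spring: Tension spring, one loose part of about 180 g lying level in a cork holder (top 30 mm above the table). Origin = hook; x from hook to eye, z up. Relaxed: eye is 105 mm along x from hook (106.5 mm in all); 1 N starts it stretching, then 0.13 N per mm; harm beyond 175 mm (hook to eye). It runs on a sliding rod and does not bend: to raise the eye with the hook in the slot, tilt the spring about the lug (the toe holds it there once pulled).
- hook_grip (a point): Centre of the orange grip block (24 mm long in x, 14 mm wide, 36 mm tall) at the hook end of the spring, the place to hold it. Axes as spring.
- hook (a point): Centre of the block's underside. From here the steel hook goes straight down 13 mm: leg 6 mm (x) by 5 mm (y) with a toe 3.5 mm long and high at its foot, pointing to +x; leg and toe together take 9.5 mm along x, centred on this point. When fully in, the block's underside rests on the lug.
- eye (a point): Centre of the steel eye at the far end of the spring: a link 30 mm long (x), 24 mm wide (y), with a clear opening 16 by 16 mm, top to bottom. The two side cheeks reach from 18 mm below to 18 mm above this point (hold it across them); the two cross bars, 7 mm thick along x, are only the lower part of that, 0.5 to 6 mm above its underside. Axes as spring.
- binunit: Fixed white tilt-out leaf bin, 166 mm wide (y), 175 mm long (x), 125 mm high; origin at the table under its middle; x from its hinged front to its back. A flat grey bridge (the deck), 60 mm wide, runs along x over its middle, top 125 mm above the table; beside it nothing stands higher than 118 mm.
- slot (a point): Centre of the mouth of the slot in the aluminium lug on the hinged bin's front (lug 32 by 30 mm, 7 mm thick, empty below). The slot goes right through, 13 mm along the bin's x, 9 mm across. About level with the deck, its face within 3 degrees of level, bin ajar or shut. It moves with the bin; 138 mm ahead of track when shut.
- track (a point): Near end of the post's slot, on the deck's top, on the middle line. The brass post stands on this line, clamped 0 to 30 mm from here along the unit's +x; where is NOT reported: feel for it with the eye, or look. Post: neck 6 mm diameter up to 8 mm above the deck, head 11 mm diameter from 8 to 11 mm, tip 7 mm diameter up to 14 mm. It is rigid.
- bin (a joint): Tilt of the hinged bin in rad: 0 shut, about 0.10 ajar as found (1.5 N at the lug shuts it); grows as it opens to the unit's -x about a hinge 12 mm above the table. Shutting moves the lug 11 mm to +x.
- jar_a: Bystander: empty glass jar, 80 mm across, 132 mm tall, plain metal twist cap. Origin at its underside.
- jar_b: Bystander: empty glass jar, 72 mm across, 117 mm tall, wooden cap. Origin at its underside.
- jar_c: Bystander: empty glass jar, 86 mm across, 102 mm tall, green cap. Origin at its underside.
- gourd: Bystander: dark palo santo gourd cup, 80 mm across, 90 mm tall. Origin at its underside.
- bombilla: Bystander: curved steel drinking straw lying flat, 200 mm long.
There are look-alikes about, which are no part of the job. Leave any green look-alike of the spring alone.

How it is judged:
On the way:
1. the hook is fully down in the slot of the bin's lug (z of hook in the frame of slot between -0.004 and 0.0035 m and distance between hook and slot below 0.009 m), for 0.2 s.
At the end, for the whole second after the job is handed in: Hook down in the slot (hook within 9 mm of slot, -4 to +3.5 mm in height), bin shut (< 0.02 rad), spring stretched (> 119 mm hook to eye), eye over the post on the deck (eye 13 to 21.5 mm above it, within 6 mm of the middle line, past 12 mm short of track), all at rest (all of step 1 and value of joint bin below 0.02 rad and distance between hook and eye above 0.119 m and z of eye in the frame of track between 0.013 and 0.0215 m and y of eye in the frame of track between -0.006 and 0.006 m and x of eye in the frame of track above -0.012 m and linear speed of spring below 0.01 m/s); the robot touches nothing.
It fails at once if the bin unit or post is pressed with more than 60 N by the spring (contact force between spring and binunit above 60 N).
It fails at once if the bin unit is pressed with more than 60 N by the robot (contact force between the fingers and binunit above 60 N).
It fails at once if the spring is stretched beyond 175 mm (distance between hook and eye above 0.175 m).
It fails at once if a bystander is moved more than 30 mm (distance of any of jar_a, jar_b, jar_c, gourd, bombilla from where it was at the start of the episode above 0.03 m).
It also fails if it takes over 54 s, if anything falls off the work surface, if the arm or the gripper's body presses on something with over 40 N, if the wrist force passes 120 N, or if a joint passes its speed limit or range.

### The arm

A 7-joint arm with a two-finger parallel gripper is mounted at the origin on the work surface. World frame = base frame: x ahead of the robot, y to its left, z up, the work surface at z = 0. Lengths are in m, angles in rad, forces in N, time in s.
With the tool pointing down it reaches from about 0.4 to 0.85 m from the base axis. Payload 6.9 kg.
Tool frame: the origin (TCP) lies at the very end of the fingers, on their centre line; the grasp point (between the pads) lies r.hold_point_z behind it (r.hold_point_z is the distance from the TCP to the grasp point, in m); z points along the fingers, y is the direction in which the jaws open and shut (so a half turn about z gives the same grasp; the last joint's range is limited). The gripper opens to 85 mm and grips with 20 to 120 N. Pads are 22 mm wide; open, the fingers measure 114 mm over their backs; the gripper's body (76 mm by 85 mm) begins 54 mm behind the grasp point. The pads swing forward as they close: fully open they stand 13 mm farther back than shut.
Start: joints at [1.28, 0.507, -0.238, 1.5, 0.126, 1.149, -0.155], TCP at [0.241, -0.577, 0.231] pointing down, gripper open.
Joint ranges: [-3.08, 3.08], [-0.24, 2.05], [-1.43, 1.35], [0, 2.5], [-1.52, 4.66], [0.17, 1.96], [-2.89, 2.89]. Speed limits (rad/s): [2.39, 2.39, 3.14, 3.14, 3.14, 3.14, 3.14].

### API

Orientations are given as a unit quaternion [x, y, z, w].
In Python, from plant import r gives the robot as it stands.
- The arm moves only by the shell command python3 -m jog 'ROWS' [OPENING] [FORCE]. ROWS is text: rows parted by semicolons, each of 6 numbers parted by spaces: the shift along the tool's x, y, z in m, then the turn, a rotation vector about the tool's x, y, z in rad. In form: dx dy dz wx wy wz; .... A call has 1 to 5 rows; each row shifts and turns the pose as measured when the row begins, along the tool's axes as they then stand; what a row does not reach is not made up. A row lasts 1/10 s, in which the tool goes at most 50 mm and 8.59 degrees, less where a joint would pass 70% of its speed; a pose out of reach is approached as far as the arm can. A call with a gripper value outside its range is refused whole. OPENING is the opening, from 0 (shut) to 1 (fully open), set as the call begins (- or left out, the last holds). The fingers move at their own pace and stop on an object; FORCE is the grip in N (left out, the last holds). Time passes only in rows, so rows that do not move let the fingers close. It gives the time, the measured TCP pose, the force and the opening at its end, in the units of the state.
- r.get_state(): the state, without advancing time (a new reading comes with each control period).
- r.camera(name): name is "scene" or "top"; returns (picture, depth): 400x640x3 uint8, red, green, blue; 400x640 float32, m along the optical axis (not along the pixel's ray), 0 where there is no reading.
- r.get_calibration(name): a dict with "fx", "fy", "cx", "cy" (pixels), "k1" (the pictures are not rectified: a ray, as slopes to the right and down, at radius r is drawn at 1 + k1 r^2 times it, then the intrinsics apply), "world_from_camera" (4x4, takes a point from camera to world coordinates). Camera axes: x right, y up, looking along -z (the intrinsics and any distortion apply to the point x, -y, -z); pixel columns grow to the right and rows downward; lengths in m; the calibration is good to about 2 mm. A picture is of the moment at which its call begins. get_calibration takes no time and is no camera call.
- r.job_done(): hands the job in, once; it reports no verdict.
The state is a dict: "clock": time; "qpos": joint angles; "qd": joint speeds; "joint_efforts": joint torques, N m; "tcp_pos": TCP position; "orientation": TCP orientation; "ft_force": force on the tool from outside, world axes, zero at the start; "moment": the same for the moment, N m; "finger_gap": finger opening in m.
Only numpy, scipy, OpenCV 4.12 (cv2) and the standard library are available. Lean on these libraries where they do the work, as an engineer would, in place of code of your own. Each camera call takes 0.05 s, during which the arm holds its last target.

## Working session

There is one attempt and no reset: what is moved stays moved. The work goes in short steps, Python scripts to look and compute and a shell command to move; the robot and the scene stay as the last step left them, time stands still between calls to the robot, and variables do not carry over. Pictures are saved under pics/ and viewed, and the job is handed in when it is done.

```bash
ls; mkdir -p pics
python3 - <<'E'
from plant import r
import cv2,numpy as np
for n in("scene","top"):
    p,d=r.camera(n); cv2.imwrite(f"pics/{n}0.png",p[:,:,::-1]); np.save(f"pics/{n}0d.npy",d)
    c=r.get_calibration(n); print(n,{k:(np.round(v,4).tolist()) for k,v in c.items()})
s=r.get_state(); print(s); print(r.hold_point_z)
E
```

```text
pics
scene {'fx': 425.0272, 'fy': 425.0272, 'cx': 320.8095, 'cy': 209.3408, 'k1': -0.1104, 'world_from_camera': [[0.8611, -0.3196, 0.3954, 1.0318], [0.5084, 0.5515, -0.6613, -0.5892], [-0.0068, 0.7705, 0.6374, 0.7959], [0.0, 0.0, 0.0, 1.0]]}
top {'fx': 369.6928, 'fy': 369.6928, 'cx': 321.0825, 'cy': 200.6184, 'k1': -0.0066, 'world_from_camera': [[-0.0235, 0.9936, -0.1101, 0.518], [-0.9997, -0.0221, 0.0141, 0.1275], [0.0116, 0.1103, 0.9938, 0.9333], [0.0, 0.0, 0.0, 1.0]]}
{'clock': 0.1, 'qpos': array([ 1.28051468,  0.50825476, -0.23749889,  1.50101433,  0.125708  ,
        1.14892758, -0.15479984]), 'qd': array([-0.00088763, -0.00411454, -0.00155531, -0.00277951,  0.00022801,
       -0.00143552, -0.0007363 ]), 'joint_efforts': array([-4.77654801e-03, -6.21847415e+01, -2.19409145e+00, -2.50209725e+01,
        1.26790343e-02,  7.83188094e-03, -1.80400019e-05]), 'tcp_pos': array([ 0.24069459, -0.57630596,  0.23052127]), 'orientation': array([ 9.80484625e-01,  1.96594114e-01, -1.85491565e-04, -7.86858869e-04]), 'ft_force': array([ 0.08085377, -0.21941561, -0.4169413 ]), 'moment': array([-0.00093756, -0.04468471, -0.06725052]), 'finger_gap': 0.08521115720624121}
0.0187
```

View pics/scene0.png

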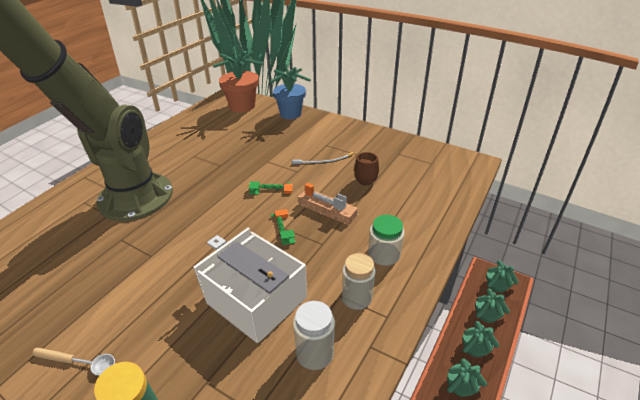

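View pics/top0.png

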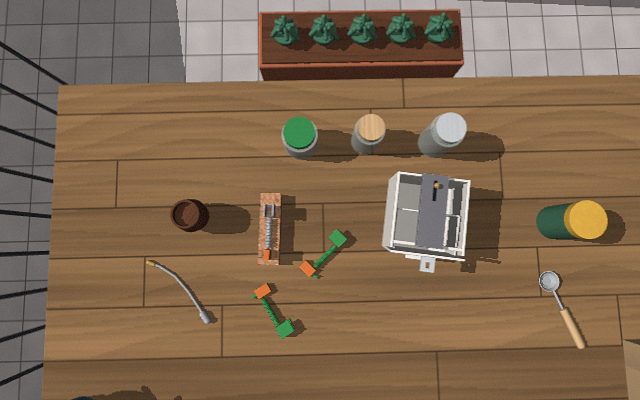

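Candidates for the spring in the top view: the steel spring in the cork holder at (268,228), with its orange end at (266,256), and green look-alikes at (325,253) and (273,310). By the description I choose the one in the cork holder. The lug is at (427,264) and the post is near (436,187).

Run:
```python
import cv2,numpy as np
t=cv2.imread("pics/top0.png"); s=cv2.imread("pics/scene0.png")
a=cv2.resize(t[185:275,235:305],None,fx=6,fy=6,interpolation=cv2.INTER_CUBIC)
b=cv2.resize(t[165:285,375:480],None,fx=4.5,fy=4.5,interpolation=cv2.INTER_CUBIC)
cv2.imwrite("pics/c1.png",a);cv2.imwrite("pics/c2.png",b)
cv2.imwrite("pics/c3.png",cv2.resize(s[170:350,190:370],None,fx=3.3,fy=3.3,interpolation=cv2.INTER_CUBIC))
```

```text
(no output)
```

View pics/c1.png

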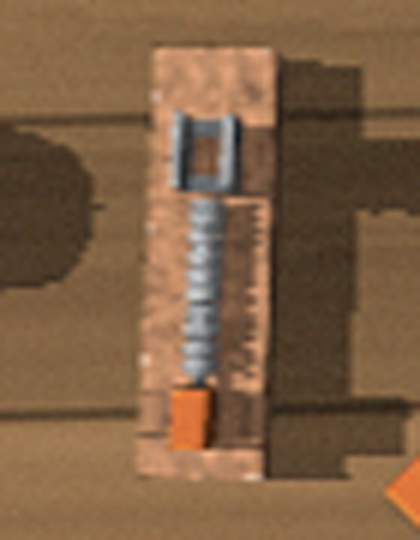

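View pics/c2.png

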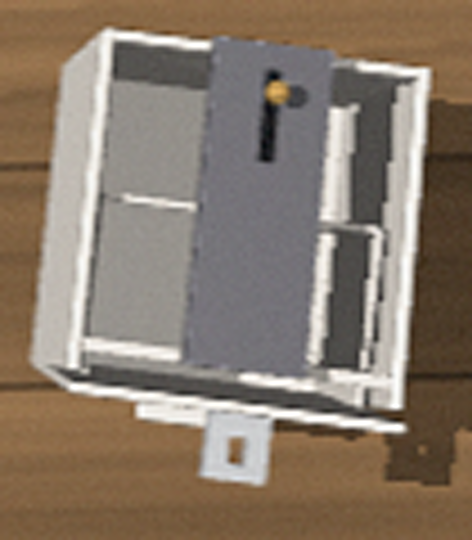

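View pics/c3.png

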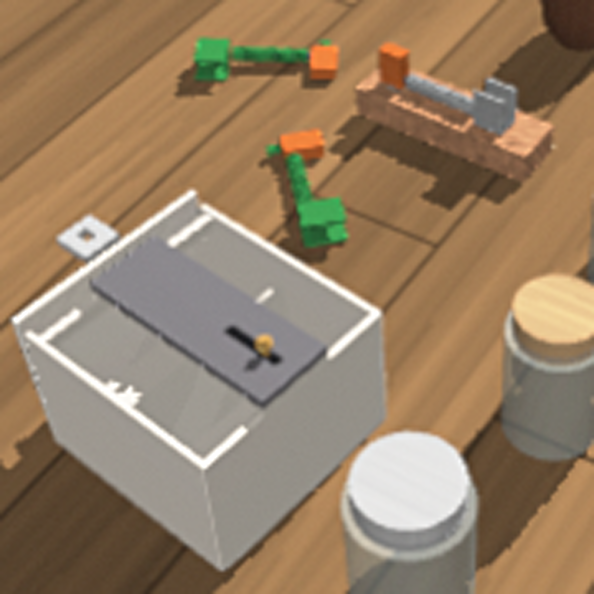

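The crops confirm the choice: the steel spring lies in the cork, with its orange hook end toward the robot and the eye away from it. The post tip is at about (436.8,185.4), the slot mouth at about (427.7,265), and the post's slot runs from (434,200.5) to (436,181). Next I'll turn these into positions.

```bash
cat > h.py <<'E'
import cv2,numpy as np
from plant import r
def ray(n,uv):
    c=r.get_calibration(n);K=np.array([[c['fx'],0,c['cx']],[0,c['fy'],c['cy']],[0,0,1.]])
    p=cv2.undistortPoints(np.array([[uv]],float),K,np.array([c['k1'],0,0,0]),None,None,None,(3,100,1e-12))[0,0] if 0 else cv2.undistortPoints(np.array([[uv]],float),K,np.array([c['k1'],0,0,0]))[0,0]
    T=np.array(c['world_from_camera']);return T[:3,3],T[:3,:3]@np.array([p[0],-p[1],-1.])
def plane(n,uv,z):
    o,d=ray(n,uv);return o+d*(z-o[2])/d[2]
def at(n,uv,depth):
    o,d=ray(n,uv);return o+d*depth
def tri(uvt,uvs):
    o1,d1=ray('top',uvt);o2,d2=ray('scene',uvs)
    A=np.stack([d1,-d2],1);t=np.linalg.lstsq(A,o2-o1,rcond=None)[0]
    a=o1+d1*t[0];b=o2+d2*t[1];return (a+b)/2,np.linalg.norm(a-b)
def proj(n,P):
    c=r.get_calibration(n);T=np.array(c['world_from_camera']);q=T[:3,:3].T@(np.array(P)-T[:3,3]);x,y=q[0]/-q[2],-q[1]/-q[2]
    f=1+c['k1']*(x*x+y*y);return np.array([c['fx']*x*f+c['cx'],c['fy']*y*f+c['cy']])
E
python3 - <<'E'
from h import *
np.set_printoptions(precision=4,suppress=True)
td=np.load("pics/top0d.npy");sd=np.load("pics/scene0d.npy")
t=cv2.imread("pics/top0.png")
def c1(x,y):return (235+(x+.5)/6-.5,185+(y+.5)/6-.5)
def c2(x,y):return (375+(x+.5)/4.5-.5,165+(y+.5)/4.5-.5)
def c3(x,y):return (190+(x+.5)/3.3-.5,170+(y+.5)/3.3-.5)
def dep(n,D,uv):
    return at(n,uv,D[int(round(uv[1])),int(round(uv[0]))])
print("block",dep('top',td,c1(191,418)));
for q in [(180,150),(231,150)]: print("cheek",dep('top',td,c1(*q)))
for q in [(160,60),(260,60),(160,465),(255,465)]: print("cork",dep('top',td,c1(*q)))
print("tips",dep('top',td,c2(278,92)),dep('top',td,c2(225,250)),"lug",dep('top',td,c2(237,425)),dep('top',td,c2(260,450)))
print("slot plane",plane('top',c2(237,450),.125),"scene",plane('scene',c3(86,234),.125),tri(c2(237,450),c3(86,234)))
print("post",plane('top',c2(278,92),.139),"scene",plane('scene',c3(264,340),.139),tri(c2(278,92),c3(264,340)))
for q in [(266,160),(272,70)]:print("trk",plane('top',c2(*q),.125))
for q in [(227,327),(280,360)]:print("trk s",plane('scene',c3(*q),.125))
for q in [(215,38),(331,52),(182,360),(305,375)]:print("deck",plane('top',c2(*q),.125))
E
```

```text
block [0.4917 0.2451 0.0647]
cheek [0.5959 0.2486 0.0648]
cheek [0.5955 0.2286 0.0651]
cork [0.6361 0.2612 0.031 ]
cork [0.6357 0.2208 0.0271]
cork [0.4721 0.2626 0.0283]
cork [0.4712 0.2245 0.0273]
tips [ 0.6347 -0.1364  0.138 ] [ 0.5594 -0.1109  0.1229] lug [ 0.4749 -0.111   0.1269] [ 0.4626 -0.1223  0.1238]
slot plane [ 0.4629 -0.1109  0.125 ] scene [ 0.464  -0.1109  0.125 ] (array([ 0.4632, -0.1107,  0.1245]), np.float64(0.0008440466291732465))
post [ 0.6346 -0.1361  0.139 ] scene [ 0.6372 -0.1372  0.139 ] (array([ 0.6354, -0.1363,  0.1371]), np.float64(0.0015353997320383867))
trk [ 0.603  -0.1329  0.125 ]
trk [ 0.6476 -0.1384  0.125 ]
trk s [ 0.6016 -0.1306  0.125 ]
trk s [ 0.6474 -0.1361  0.125 ]
deck [ 0.6643 -0.111   0.125 ]
deck [ 0.656  -0.1683  0.125 ]
deck [ 0.5066 -0.0865  0.125 ]
deck [ 0.4979 -0.1459  0.125 ]
```

```bash
cat > g.py <<'E'
# usage: g.py x y z yaw_deg [pitch_deg]  -> remaining shift/turn in tool axes
import sys
from h import *
from scipy.spatial.transform import Rotation as Ro
np.set_printoptions(precision=4,suppress=True)
a=[float(v) for v in sys.argv[1:]]
s=r.get_state();R=Ro.from_quat(s['orientation'])
yaw=np.radians(a[3]);pit=np.radians(a[4] if len(a)>4 else 0)
# pitch >0 : spring's x tilts up
T=Ro.from_euler('z',yaw)*Ro.from_euler('y',-pit)*Ro.from_euler('x',np.pi)
d=np.array(a[:3])-s['tcp_pos']
print("shift",R.inv().apply(d),"turn",(R.inv()*T).as_rotvec(),"world",d)
print("t",round(s['clock'],2),"tcp",s['tcp_pos'],"F",s['ft_force'],"gap",round(s['finger_gap'],4))
E
python3 g.py .52 -.1 .23 -3.6; python3 -m jog '0 0 0 0 0 .15;0 0 0 0 0 .15;0 0 0 0 0 .15'; python3 g.py .52 -.1 .23 -3.6
```

```text
shift [ 0.4413 -0.3318  0.001 ] turn [-0.0016  0.0004  0.4586] world [ 0.2793  0.4763 -0.0005]
t 0.1 tcp [ 0.2407 -0.5763  0.2305] F [ 0.0809 -0.2194 -0.4169] gap 0.0852
clock: 0.4
tcp_pos: [0.24, -0.5756, 0.2288]
orientation: [1.0, -0.03, -0.001, -0.002]
ft_force: [0.1, 0.6, -0.5]
finger_gap: 0.0852
shift [ 0.2508 -0.4916  0.0006] turn [-0.0047  0.0019  0.0024] world [0.28   0.4756 0.0012]
t 0.4 tcp [ 0.24   -0.5756  0.2288] F [ 0.1332  0.6114 -0.5317] gap 0.0852
```

```bash
python3 -m jog '.025 -.04 0 0 0 0;.03 -.04 0 0 0 0;.03 -.04 0 0 0 0;.03 -.04 0 0 0 0;.03 -.04 0 0 0 0'>/dev/null;python3 -m jog '.03 -.04 0 0 0 0;.03 -.04 0 0 0 0;.02 -.045 0 0 0 0;.02 -.045 0 0 0 0;.01 -.045 0 0 0 0'>/dev/null;  python3 g.py .492 .245 .13 -3.6
```

```text
shift [-0.0649 -0.4196  0.0967] turn [-0.005   0.0094 -0.0201] world [-0.0307  0.4241 -0.094 ]
t 1.4 tcp [ 0.5227 -0.1791  0.224 ] F [ 0.498  -0.6621 -0.7734] gap 0.0854
```

```bash
python3 -m jog '0 -.045 0 0 0 0;0 -.045 0 0 0 0;0 -.045 0 0 0 0;0 -.045 0 0 0 0;-.01 -.045 0 0 0 0'>/dev/null;python3 -m jog '-.01 -.04 .01 0 0 0;-.01 -.04 .02 0 0 0;-.01 -.04 .02 0 0 -.02;-.01 -.035 .02 0 .01 0;-.01 -.03 .02 0 0 0'>/dev/null;  python3 g.py .492 .245 .1 -3.6
```

```text
shift [-0.0017  0.0112  0.0339] turn [-0.0093 -0.0038  0.0042] world [-0.0022 -0.0108 -0.034 ]
t 2.4 tcp [0.4942 0.2558 0.134 ] F [ 0.562  -0.9996  0.0527] gap 0.0852
```

```bash
python3 -m jog '-.002 .011 .015 -.009 -.004 .004;0 0 .02 0 0 0'>/dev/null;  python3 g.py .492 .245 .035 -3.6
python3 - <<'E'
from h import *
p,d=r.camera('top');cv2.imwrite('pics/t1.png',cv2.resize(p[180:290,220:320,::-1],None,fx=5,fy=5,interpolation=cv2.INTER_CUBIC))
p,d=r.camera('scene');cv2.imwrite('pics/s1.png',cv2.resize(p[100:250,250:400,::-1],None,fx=4,fy=4,interpolation=cv2.INTER_CUBIC))
E
```

```text
shift [0.0042 0.007  0.0619] turn [-0.003   0.0024  0.0102] world [ 0.0037 -0.007  -0.0619]
t 2.6 tcp [0.4883 0.252  0.0969] F [-0.4184 -0.8166 -0.7075] gap 0.0854
```

View pics/s1.png

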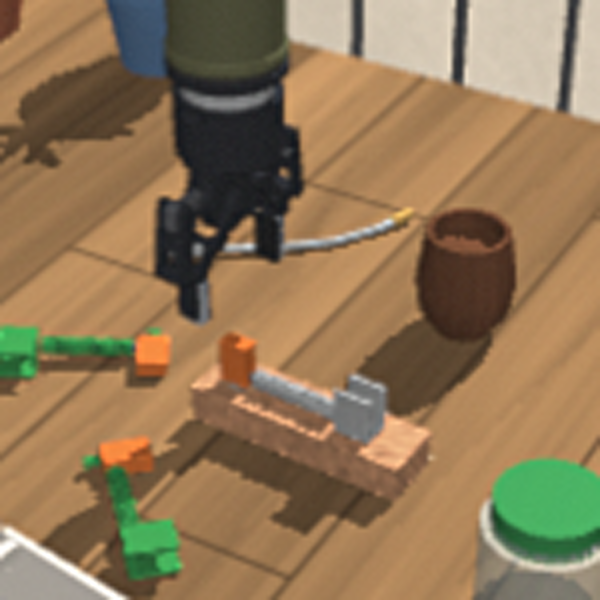

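The gripper hangs above the orange block (scene crop (238,360)) with a finger on each side of it. I'll go down.

```bash
python3 -m jog '.004 .007 .015 -.003 .002 .010;0 0 .02 0 0 0'>/dev/null;  python3 g.py .492 .245 .035 -3.6
```

```text
shift [-0.0002  0.0005  0.0272] turn [-0.0009  0.0008  0.0001] world [-0.0002 -0.0004 -0.0272]
t 2.9 tcp [0.4922 0.2454 0.0622] F [-0.7041  0.5772  0.0906] gap 0.0851
```

```bash
python3 -m jog '0 0 .014 0 0 0;0 0 .013 0 0 0;0 0 0 0 0 0'>/dev/null;  python3 g.py .492 .245 .035 -3.6; python3 -m jog '0 0 0 0 0 0;0 0 0 0 0 0;0 0 0 0 0 0;0 0 0 0 0 0;0 0 0 0 0 0' 0 80;python3 g.py .492 .245 .035 -3.6
```

```text
shift [-0.0009 -0.0008 -0.0007] turn [ 0.0001  0.0014 -0.0023] world [-0.0009  0.0009  0.0007]
t 3.2 tcp [0.4929 0.2441 0.0343] F [-0.4584 -0.1403  0.0673] gap 0.0856
clock: 3.7
tcp_pos: [0.4946, 0.2448, 0.0373]
orientation: [0.999, -0.033, 0.001, -0.001]
ft_force: [-1.4, 0.1, 9.3]
finger_gap: 0.0128
shift [-0.0026  0.      0.0023] turn [-0.002  -0.0022 -0.0028] world [-0.0026  0.0002 -0.0023]
t 3.7 tcp [0.4946 0.2448 0.0373] F [-1.4179  0.1477  9.3211] gap 0.0128
```

```bash
python3 -m jog '0 0 -.01 0 0 0;0 0 -.02 0 0 0;0 0 -.03 0 0 0;0 0 -.03 0 0 0;0 0 -.03 0 0 0'
python3 - <<'E'
from h import *
p,d=r.camera('scene');cv2.imwrite('pics/s2.png',cv2.resize(p[100:250,230:380,::-1],None,fx=4,fy=4,interpolation=cv2.INTER_CUBIC))
E
python3 g.py .463 -.111 .2 -8.4
```

```text
clock: 4.2
tcp_pos: [0.4907, 0.2428, 0.159]
orientation: [0.999, -0.032, -0.004, 0.002]
ft_force: [0.3, 1.0, -1.9]
finger_gap: 0.0127
shift [-0.0069  0.3564 -0.036 ] turn [-0.0001  0.0013  0.0819] world [-0.0298 -0.3552  0.0359]
t 4.25 tcp [0.4928 0.2442 0.1641] F [1.6732 0.6403 2.0533] gap 0.0132
```

View pics/s2.png

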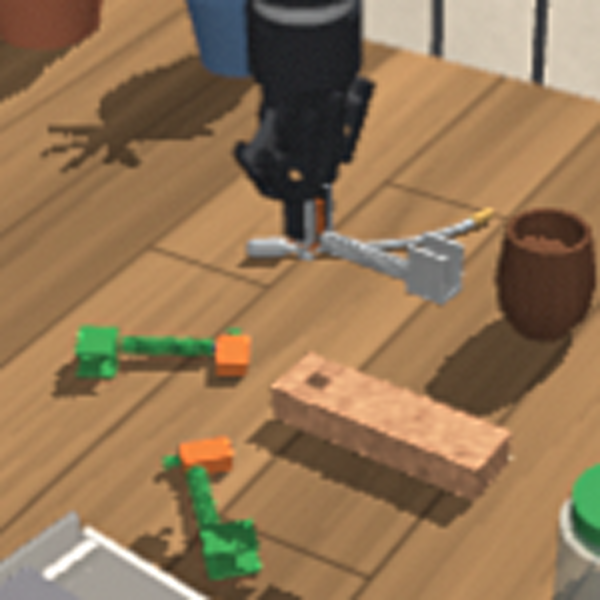

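The spring is held level by the orange block and has left the cork. I'll move over to the lug.

```bash
python3 -m jog '0 .03 -.015 0 0 .02;0 .045 -.01 0 0 .02;0 .045 0 0 0 .02;0 .045 0 0 0 .02;0 .045 0 0 0 0'>/dev/null; python3 -m jog '0 .04 0 0 0 0;0 .04 0 0 0 0;0 .03 0 0 0 0;0 .01 0 0 0 0'>/dev/null;  python3 g.py .466 -.111 .165 -8.4
```

```text
shift [0.0181 0.0177 0.03  ] turn [-0.0054 -0.0055  0.0051] world [ 0.0156 -0.0199 -0.03  ]
t 5.15 tcp [ 0.4504 -0.0911  0.195 ] F [-0.1461 -0.7014 -2.1514] gap 0.0127
```

```bash
python3 -m jog '.018 .018 .010 -.005 -.005 .005;0 0 .018 0 0 0;0 0 0 0 0 0'>/dev/null;  python3 g.py .466 -.111 .160 -8.4
python3 - <<'E'
from h import *
p,d=r.camera('scene');cv2.imwrite('pics/s3.png',cv2.resize(p[170:290,180:300,::-1],None,fx=5,fy=5,interpolation=cv2.INTER_CUBIC))
p,d=r.camera('top');cv2.imwrite('pics/t3.png',cv2.resize(p[170:290,375:480,::-1],None,fx=5,fy=5,interpolation=cv2.INTER_CUBIC))
E
```

```text
shift [ 0.0001 -0.0021  0.0078] turn [-0.0004 -0.0017 -0.0032] world [ 0.0004  0.002  -0.0078]
t 5.45 tcp [ 0.4656 -0.113   0.1678] F [-0.591   0.0035 -1.993 ] gap 0.0127
```

View pics/s3.png

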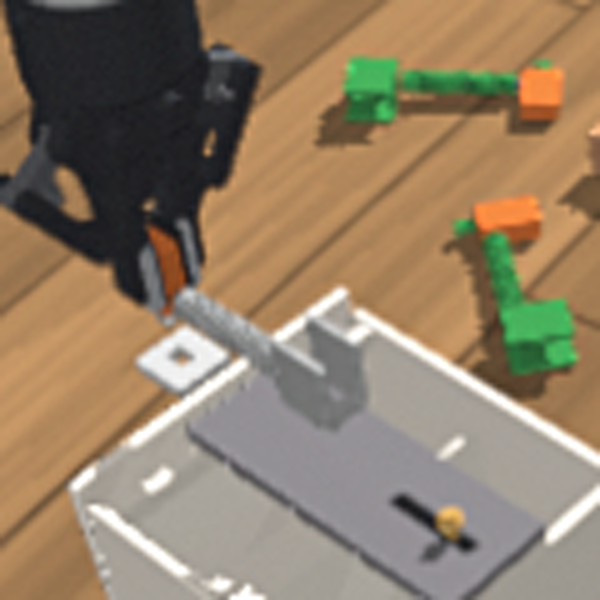

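View pics/t3.png

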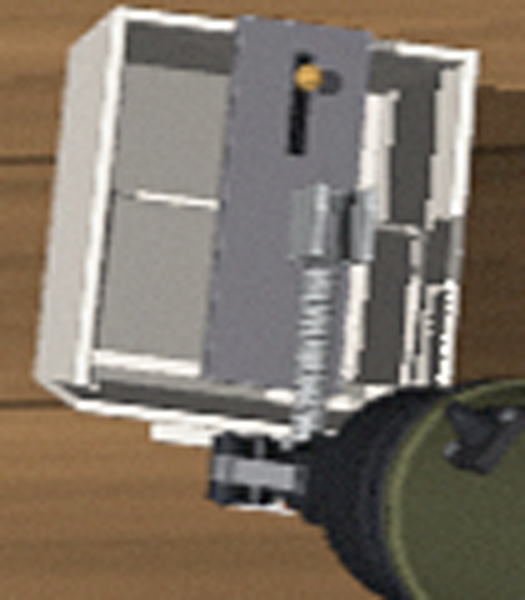

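Both views show the spring level above the lug, with the eye over the deck (top crop (330,225)). I'll measure the eye's pose to check yaw and tilt before inserting.

```bash
cat > eye.py <<'E'
from h import *
np.set_printoptions(precision=4,suppress=True)
import sys
p,d=r.camera('top'); np.save('pics/ld.npy',d); cv2.imwrite('pics/lt.png',p[:,:,::-1])
zmin=float(sys.argv[1]);zmax=float(sys.argv[2])
U=np.array([.4632,-.1108]);a=np.radians(-8.4);e=np.array([np.cos(a),np.sin(a)]);n=np.array([-e[1],e[0]])
P=[]
for v in range(160,300):
  for u in range(360,490):
    if d[v,u]>0:
      q=at('top',(u,v),d[v,u])
      s=(q[:2]-U)@e;t=(q[:2]-U)@n
      if zmin<q[2]<zmax and .04<s<.19 and abs(t)<.03:P.append([s,t,q[2]])
P=np.array(P);print(len(P));print("s,t,z median",np.median(P,0),"min",P.min(0),"max",P.max(0))
for k in np.arange(.04,.19,.01):
  Q=P[(P[:,0]>=k)&(P[:,0]<k+.01)]
  if len(Q):print(round(k,2),len(Q),"t",Q[:,1].min().round(4),Q[:,1].max().round(4),"z",np.median(Q[:,2]).round(4),Q[:,2].max().round(4))
E
python3 eye.py .15 .22; python3 g.py .466 -.111 .160 -8.4
```

```text
shift [-0.0015 -0.0018  0.0099] turn [ 0.0001 -0.006  -0.0021] world [-0.0012  0.0019 -0.0099]
t 5.6 tcp [ 0.4672 -0.1129  0.1699] F [ 0.3544  1.1619 -1.2341] gap 0.0127Traceback (most recent call last):
  File "eye.py", line 11, in <module>
    q=at('top',(u,v),d[v,u])
  File "h.py", line 10, in at
    o,d=ray(n,uv);return o+d*depth
        ~~~^^^^^^
  File "h.py", line 4, in ray
    c=r.get_calibration(n);K=np.array([[c['fx'],0,c['cx']],[0,c['fy'],c['cy']],[0,0,1.]])
ValueError: time passes only in moves, steps and waits
```

```bash
sed -i 's/^def ray/C={}\ndef cal(n):\n    if n not in C:C[n]=r.get_calibration(n)\n    return C[n]\ndef ray/; s/c=r.get_calibration(n)/c=cal(n)/' h.py; sed -i 's/^    if n not in C:C\[n\]=.*/    if n not in C:C[n]=r.get_calibration(n)/' h.py; head -12 h.py; python3 eye.py .15 .22; python3 g.py .466 -.111 .160 -8.4
```

```text
import cv2,numpy as np
from plant import r
C={}
def cal(n):
    if n not in C:C[n]=r.get_calibration(n)
    return C[n]
def ray(n,uv):
    c=cal(n);K=np.array([[c['fx'],0,c['cx']],[0,c['fy'],c['cy']],[0,0,1.]])
    p=cv2.undistortPoints(np.array([[uv]],float),K,np.array([c['k1'],0,0,0]),None,None,None,(3,100,1e-12))[0,0] if 0 else cv2.undistortPoints(np.array([[uv]],float),K,np.array([c['k1'],0,0,0]))[0,0]
    T=np.array(c['world_from_camera']);return T[:3,3],T[:3,:3]@np.array([p[0],-p[1],-1.])
def plane(n,uv,z):
    o,d=ray(n,uv);return o+d*(z-o[2])/d[2]
366
s,t,z median [ 0.0962 -0.0008  0.1771] min [ 0.0401 -0.0126  0.1614] max [0.1208 0.01   0.2   ]
0.04 29 t -0.0074 0.004 z 0.1754 0.179
0.05 27 t -0.0065 0.0035 z 0.1755 0.1783
0.06 29 t -0.0071 0.004 z 0.1753 0.1786
0.07 30 t -0.0067 0.0045 z 0.1753 0.1783
0.08 19 t -0.0057 0.0035 z 0.1757 0.1795
0.09 73 t -0.012 0.01 z 0.1821 0.1999
0.1 73 t -0.0126 0.01 z 0.1862 0.2
0.11 75 t -0.0117 0.0098 z 0.1864 0.1996
0.12 11 t -0.0104 0.0091 z 0.1915 0.2
shift [-0.0016 -0.0017  0.01  ] turn [ 0.0002 -0.0064 -0.0019] world [-0.0013  0.0019 -0.01  ]
t 5.65 tcp [ 0.4673 -0.1129  0.17  ] F [-0.2559  0.2508 -1.61  ] gap 0.0126
```

```bash
python3 -m jog '-.0015 -.001 .01 0 -.006 -.002;0 0 .008 0 0 0;0 0 0 0 0 0'>/dev/null;  python3 g.py .466 -.1115 .1336 -8.4
```

```text
shift [-0.0004  0.0012  0.0185] turn [ 0.0001 -0.0025  0.0025] world [-0.0005 -0.0011 -0.0185]
t 5.95 tcp [ 0.4665 -0.1104  0.1521] F [ 0.1167  0.1736 -2.2985] gap 0.0128
```

```bash
python3 -m jog '-.0005 .0007 .003 0 0 0;0 0 .003 0 0 0'>/dev/null;  python3 g.py .466 -.1115 .1336 -8.4;python3 -m jog '0 0 .002 0 0 0'>/dev/null;  python3 g.py .466 -.1115 .1336 -8.4
```

```text
shift [0.0001 0.0008 0.0122] turn [ 0.     -0.0025  0.0032] world [ 0.0001 -0.0008 -0.0122]
t 6.15 tcp [ 0.4659 -0.1107  0.1458] F [-0.3331  0.3375 -1.0464] gap 0.013
shift [0.0002 0.0008 0.0099] turn [-0.     -0.0023  0.003 ] world [ 0.0001 -0.0008 -0.0099]
t 6.25 tcp [ 0.4659 -0.1107  0.1435] F [-0.0029 -0.066  -1.6647] gap 0.0129
```

```bash
python3 -m jog '0 0 .002 0 0 0'>/dev/null;  python3 g.py .466 -.1115 .1336 -8.4
```

```text
shift [0.0001 0.0007 0.0078] turn [-0.     -0.0024  0.003 ] world [ 0.     -0.0007 -0.0078]
t 6.35 tcp [ 0.466  -0.1108  0.1414] F [ 0.2684 -0.5873 -0.9248] gap 0.013
```

```bash
for i in 1; do python3 -m jog '0 0 .002 0 0 0;0 0 .002 0 0 0'>/dev/null;  python3 g.py .466 -.1115 .1336 -8.4; done
```

```text
shift [0.     0.0006 0.0035] turn [-0.     -0.0026  0.0028] world [-0.     -0.0006 -0.0035]
t 6.55 tcp [ 0.466  -0.1109  0.1371] F [ 0.3905  0.426  -1.7806] gap 0.0127
```

```bash
python3 -m jog '0 0 .002 0 0 0;0 0 .0015 0 0 0'>/dev/null;  python3 g.py .466 -.1115 .1336 -8.4
```

```text
shift [ 0.      0.0006 -0.0003] turn [ 0.     -0.0026  0.0027] world [-0.0001 -0.0006  0.0003]
t 6.75 tcp [ 0.4661 -0.1109  0.1333] F [-0.1604  0.5617 -1.8025] gap 0.0127
```

```bash
python3 - <<'E'
from h import *
p,d=r.camera('scene');cv2.imwrite('pics/s4.png',cv2.resize(p[170:290,180:300,::-1],None,fx=5,fy=5,interpolation=cv2.INTER_CUBIC))
E
python3 eye.py .145 .18
```

```text
101
s,t,z median [0.1045 0.0091 0.1582] min [ 0.0897 -0.0101  0.1463] max [0.1194 0.0125 0.1633]
0.08 4 t -0.008 0.0111 z 0.159 0.1612
0.09 31 t -0.0101 0.0119 z 0.1587 0.1629
0.1 35 t -0.01 0.0125 z 0.1573 0.1623
0.11 31 t -0.0091 0.0123 z 0.1587 0.1633
```

View pics/s4.png

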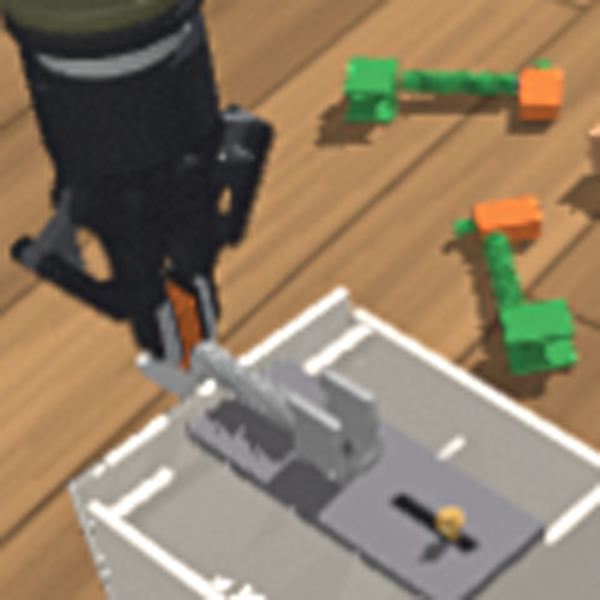

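The block sits just above the lug, nothing is pressing, and the eye is about 1.5 mm above the deck. I'll continue down to contact.

```bash
python3 -m jog '0 0 .0015 0 0 0;0 0 0 0 0 0'>/dev/null;  python3 g.py .466 -.1115 .1336 -8.4
```

```text
shift [-0.0001  0.0006 -0.0017] turn [ 0.     -0.0029  0.0027] world [-0.0002 -0.0006  0.0017]
t 7.05 tcp [ 0.4662 -0.1109  0.1319] F [-1.0109 -0.6993  0.4314] gap 0.0127
```

```bash
python3 -m jog '0 0 .001 0 0 0;0 0 0 0 0 0'>/dev/null;  python3 g.py .466 -.1115 .1336 -8.4
```

```text
shift [-0.0002  0.0006 -0.0022] turn [ 0.0002 -0.0035  0.0026] world [-0.0002 -0.0005  0.0022]
t 7.25 tcp [ 0.4662 -0.111   0.1314] F [-1.5915  0.862   1.6983] gap 0.0128
```

```bash
python3 -m jog '0 0 .0015 0 0 0;0 0 0 0 0 0'>/dev/null;  python3 g.py .466 -.1115 .1336 -8.4
```

```text
shift [-0.0009  0.0006 -0.002 ] turn [ 0.0007 -0.0061  0.0026] world [-0.0009 -0.0004  0.002 ]
t 7.45 tcp [ 0.4669 -0.1111  0.1316] F [-1.6572 -0.3195 -0.2601] gap 0.0126
```

```bash
python3 -m jog '0 0 0 0 0 0;0 0 0 0 0 0;0 0 0 0 0 0;0 0 -.005 0 0 0;0 0 -.02 0 0 0' .55;python3 -m jog '0 0 -.04 0 0 0;0 0 -.04 0 0 0;0 0 -.03 0 0 0;-.03 0 -.03 0 0 0;-.03 0 -.02 0 0 0'
python3 - <<'E'
from h import *
p,d=r.camera('scene');cv2.imwrite('pics/s5.png',cv2.resize(p[170:290,180:300,::-1],None,fx=5,fy=5,interpolation=cv2.INTER_CUBIC))
p,d=r.camera('top');cv2.imwrite('pics/t5.png',cv2.resize(p[170:290,375:480,::-1],None,fx=5,fy=5,interpolation=cv2.INTER_CUBIC))
E
python3 eye.py .145 .18
```

```text
clock: 7.95
tcp_pos: [0.4661, -0.1108, 0.1553]
orientation: [0.997, -0.072, 0.001, 0.0]
ft_force: [-0.3, 0.5, -1.0]
finger_gap: 0.0469
clock: 8.45
tcp_pos: [0.4068, -0.1018, 0.3214]
orientation: [0.997, -0.071, 0.001, -0.001]
ft_force: [0.2, -0.4, 0.4]
finger_gap: 0.047
96
s,t,z median [0.1051 0.0073 0.1588] min [ 0.0918 -0.0114  0.1452] max [0.1204 0.0111 0.1637]
0.09 28 t -0.0105 0.0111 z 0.158 0.1625
0.1 35 t -0.0114 0.0111 z 0.1587 0.1637
0.11 32 t -0.0106 0.011 z 0.1593 0.1633
0.12 1 t 0.0101 0.0101 z 0.149 0.149
```

View pics/s5.png

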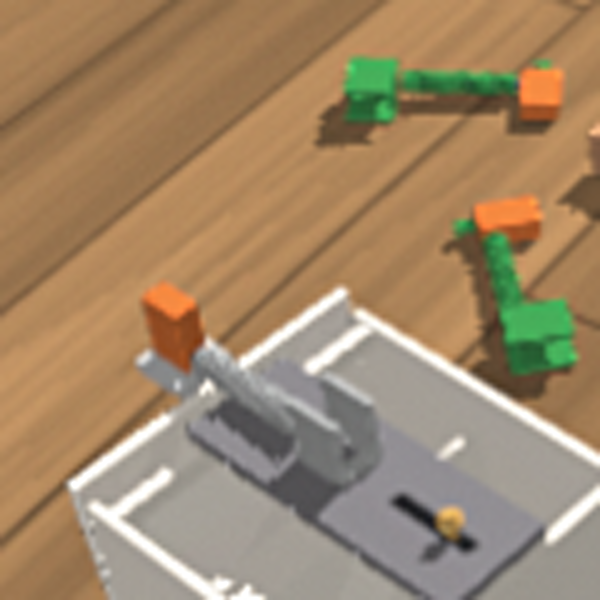

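View pics/t5.png

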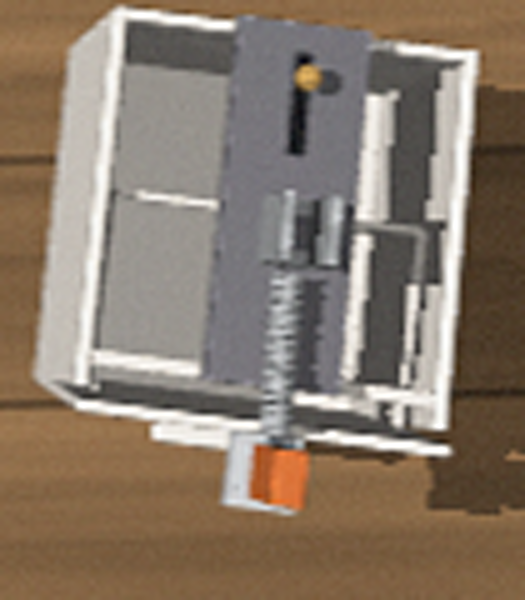

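The hook is in the slot with the orange block on the lug, and the eye rests on the deck centred at s≈106 mm along the unit, on the middle line. Next I'll grip the eye.

```bash
python3 - <<'E'
from h import *
np.set_printoptions(precision=4,suppress=True)
d=np.load('pics/ld.npy')
for uv in [(430,264),(431,266),(431,268)]:print(at('top',uv,d[uv[1],uv[0]]))
E
python3 -m jog '.04 0 .01 0 0 0;.04 0 .02 0 0 0;.04 0 .02 0 0 0;.03 0 .02 0 0 0;.01 0 .02 0 0 0'>/dev/null;  python3 g.py .568 -.1263 .17 -8.4
```

```text
[ 0.4664 -0.1063  0.1598]
[ 0.462  -0.1092  0.1565]
[ 0.4582 -0.108   0.1595]
shift [-0.0058  0.0007  0.0586] turn [ 0.0002 -0.009   0.002 ] world [-0.0053  0.     -0.0586]
t 9.1 tcp [ 0.5733 -0.1263  0.2286] F [-0.2554 -0.6947 -0.299 ] gap 0.0471
```

```bash
python3 -m jog '-.006 .0005 .02 0 -.009 .002;0 0 .02 0 0 0;0 0 .018 0 0 0;0 0 0 0 0 0' .45>/dev/null;  python3 g.py .568 -.1263 .134 -8.4
```

```text
shift [-0.      0.0015  0.024 ] turn [-0.0023  0.0127  0.0013] world [-0.0005 -0.0014 -0.024 ]
t 9.5 tcp [ 0.5685 -0.1249  0.158 ] F [-0.3798  0.3753 -0.0234] gap 0.0384
```

```bash
python3 -m jog '0 .0012 .01 -.002 .012 .001;0 0 .01 0 0 0;0 0 .003 0 0 0;0 0 0 0 0 0' >/dev/null;  python3 g.py .568 -.1263 .134 -8.4;  python3 - <<'E'
from h import *
p,d=r.camera('scene');cv2.imwrite('pics/s6.png',cv2.resize(p[150:290,180:320,::-1],None,fx=4.2,fy=4.2,interpolation=cv2.INTER_CUBIC))
E
```

```text
shift [-0.0016  0.0007 -0.0008] turn [-0.0011  0.0021  0.0008] world [-0.0017 -0.0005  0.0008]
t 9.9 tcp [ 0.5697 -0.1258  0.1332] F [ 0.3972 -0.6943  0.2427] gap 0.0383
```

View pics/s6.png

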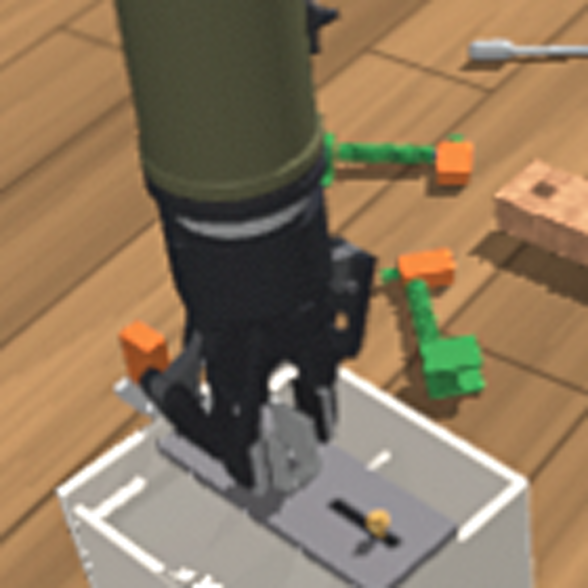

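The fingers straddle the eye at crop (285,450), clear of the deck. Now I close them.

```bash
python3 -m jog '-.0015 .0005 0 -.001 .002 .001;0 0 0 0 0 0;0 0 0 0 0 0;0 0 0 0 0 0' 0 60 ;  python3 g.py .568 -.1263 .134 -8.4
```

```text
clock: 10.35
tcp_pos: [0.569, -0.1262, 0.1351]
orientation: [0.997, -0.073, 0.001, 0.0]
ft_force: [0.3, 0.3, -2.1]
finger_gap: 0.0229
shift [-0.0009  0.0003  0.0011] turn [ 0.0001 -0.003  -0.0004] world [-0.001  -0.0001 -0.0011]
t 10.35 tcp [ 0.569  -0.1262  0.1351] F [ 0.2945  0.3008 -2.1358] gap 0.0229
```

```bash
cat > u.py <<'E'
# u.py L theta binshift [ds]: target for TCP, spring length L (eye +1.1mm = TCP), tilt theta deg about block rear edge
import sys
from h import *
from scipy.spatial.transform import Rotation as Ro
np.set_printoptions(precision=4,suppress=True)
L,th,b=[float(v) for v in sys.argv[1:4]]
off=float(sys.argv[4]) if len(sys.argv)>4 else .0011
U=np.array([.4632,-.1108]);a=np.radians(-8.4);e=np.array([np.cos(a),np.sin(a)]);n=np.array([-e[1],e[0]])
q=np.radians(th);v=np.array([.012+L+off,.0111])
s=-.012+b+v[0]*np.cos(q)-v[1]*np.sin(q);z=.124+v[0]*np.sin(q)+v[1]*np.cos(q)
st=r.get_state();R=Ro.from_quat(st['orientation'])
P=np.r_[U+s*e,z]
T=Ro.from_euler('z',a)*Ro.from_euler('y',-q)*Ro.from_euler('x',np.pi)
d=P-st['tcp_pos'];c=st['tcp_pos'][:2]-U
x=R.as_matrix()[:,0]
print("target s,z",s.round(4),z.round(4),"| shift",R.inv().apply(d),"turn",(R.inv()*T).as_rotvec())
print("t",round(st['clock'],2),"now s,t,z",np.array([c@e,c@n,st['tcp_pos'][2]]),"pitch",np.degrees(np.arcsin(x[2])).round(2),"F e,n,z",np.array([st['ft_force'][:2]@e,st['ft_force'][:2]@n,st['ft_force'][2]]),"gap",round(st['finger_gap'],4))
E
python3 u.py .1058 3 0
```

```text
target s,z 0.1062 0.1413 | shift [-0.0007  0.0003 -0.0062] turn [ 0.0001  0.0494 -0.0004]
t 10.35 now s,t,z [0.1069 0.0003 0.1351] pitch 0.17 F e,n,z [ 0.2474  0.3406 -2.1358] gap 0.0229
```

```bash
python3 -m jog '-.0003 0 -.003 0 .025 0;-.0003 0 -.003 0 .025 0' >/dev/null;  python3 u.py .1058 3 0; python3 u.py .1058 6.5 0|head -1
```

```text
target s,z 0.1062 0.1413 | shift [-0.0004  0.0003 -0.0006] turn [-0.0001 -0.0013 -0.0003]
t 10.55 now s,t,z [0.1065 0.0003 0.1407] pitch 3.07 F e,n,z [-0.5941  0.0688 -2.3649] gap 0.0233
target s,z 0.1049 0.1485 | shift [-0.0012  0.0003 -0.0079] turn [-0.0001  0.0598 -0.0003]
```

```bash
python3 -m jog '-.0006 0 -.004 0 .03 0;-.0006 0 -.004 0 .03 0;0 0 0 0 0 0' >/dev/null;  python3 u.py .1058 6.5 0; python3 u.py .118 6.5 0.005|head -1
```

```text
target s,z 0.1049 0.1485 | shift [0.0007 0.0002 0.0006] turn [ 0.0001 -0.0024 -0.0003]
t 10.85 now s,t,z [0.1041 0.0002 0.149 ] pitch 6.64 F e,n,z [ 0.3779 -0.5767 -2.6169] gap 0.0229
target s,z 0.122 0.1499 | shift [0.0179 0.0002 0.0012] turn [ 0.0001 -0.0024 -0.0003]
```

```bash
python3 -m jog '.006 0 0 0 0 0;.006 0 .0005 0 0 0;.006 0 .0005 0 0 0' >/dev/null;  python3 u.py .118 6.5 0.005;python3 - <<'E'
from h import *
p,d=r.camera('top');cv2.imwrite('pics/t7.png',cv2.resize(p[170:290,375:480,::-1],None,fx=5,fy=5,interpolation=cv2.INTER_CUBIC))
E
```

```text
target s,z 0.122 0.1499 | shift [-0.0003  0.0001 -0.0003] turn [ 0.0002  0.0013 -0.0005]
t 11.15 now s,t,z [0.1223 0.0001 0.1497] pitch 6.43 F e,n,z [-0.7837 -0.1097 -0.1195] gap 0.0231
```

View pics/t7.png

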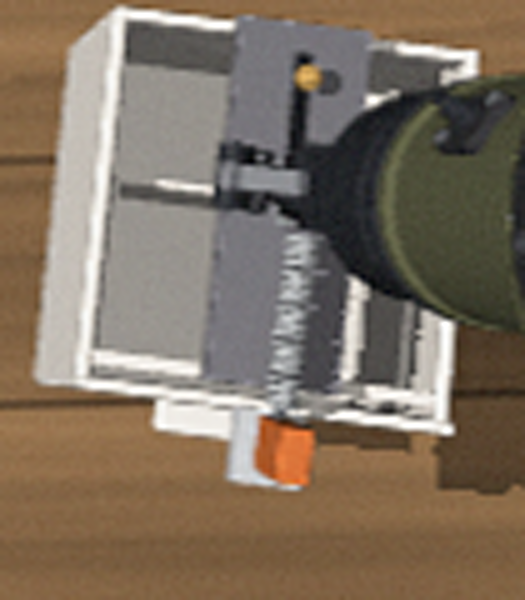

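The bin has swung shut: the orange block moved from crop row 478 to 452, about 11 mm. The hook holds, so I'll stretch the spring along its tilt.

```bash
python3 -m jog '.01 0 0 0 0 0;.01 0 0 0 0 0;.01 0 0 0 0 0' >/dev/null;  python3 u.py .160 6.5 0.0125
```

```text
target s,z 0.1712 0.1546 | shift [ 0.0196  0.     -0.0012] turn [ 0.0003  0.0086 -0.0005]
t 11.5 now s,t,z [0.1518 0.     0.1513] pitch 6.01 F e,n,z [-4.3287  0.3495 -0.3061] gap 0.0231
```

```bash
python3 -m jog '0 0 -.003 0 .012 0;.006 0 -.001 0 0 0' >/dev/null;  python3 u.py .160 6.5 0.0125
```

```text
target s,z 0.1712 0.1546 | shift [0.0152 0.     0.0014] turn [ 0.0002  0.0016 -0.0005]
t 11.7 now s,t,z [0.156  0.0001 0.1543] pitch 6.41 F e,n,z [-4.8536 -0.2357 -3.1321] gap 0.0227
```

```bash
python3 -m jog '.007 0 0 0 .002 0;.006 0 .0 0 0 0;.004 0 0 0 0 0' >/dev/null;  python3 u.py .163 6.5 0.012
python3 - <<'E'
from h import *
p,d=r.camera('scene');cv2.imwrite('pics/s8.png',cv2.resize(p[200:300,200:320,::-1],None,fx=6,fy=6,interpolation=cv2.INTER_CUBIC))
p,d=r.camera('top');cv2.imwrite('pics/t8.png',cv2.resize(p[165:290,375:480,::-1],None,fx=4.7,fy=4.7,interpolation=cv2.INTER_CUBIC))
E
```

```text
target s,z 0.1737 0.155 | shift [ 0.0059 -0.0001 -0.0005] turn [ 0.0005  0.0099 -0.0006]
t 12.0 now s,t,z [ 0.1679 -0.0001  0.1539] pitch 5.94 F e,n,z [-6.5423 -0.4565 -2.1263] gap 0.0232
```

View pics/s8.png

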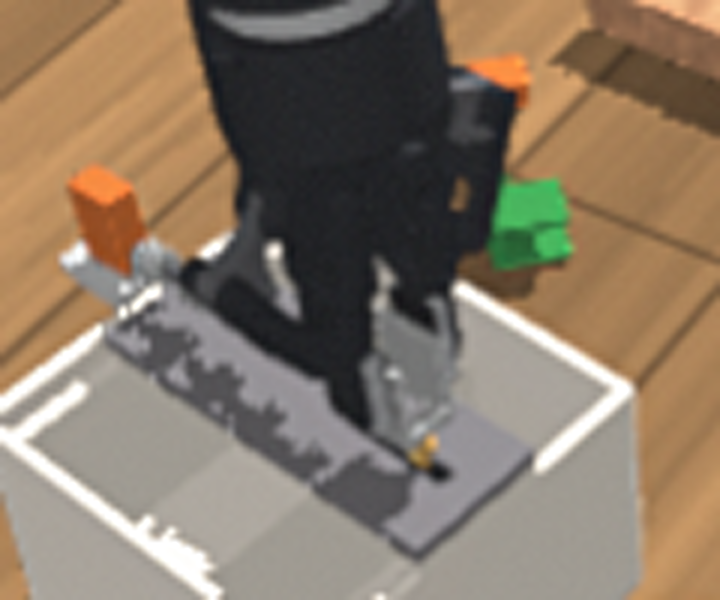

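View pics/t8.png

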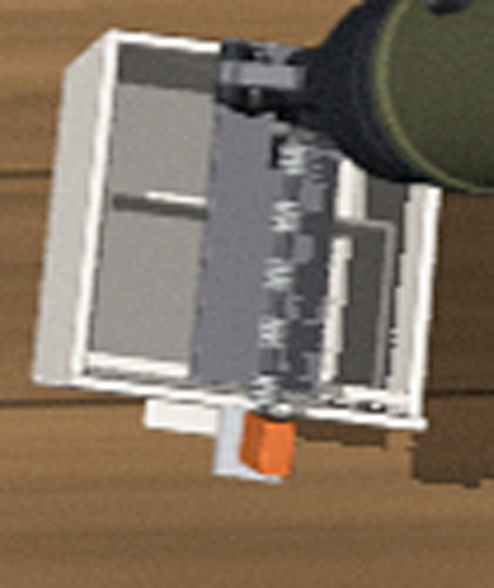

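The post (scene crop (428,450)) is now partly hidden under the eye's far bar, and the bin is shut. I'll go the last 6 mm, then lower.

```bash
python3 -m jog '.004 0 -.001 0 .008 0;.0035 0 0 0 .002 0;0 0 0 0 0 0' >/dev/null;  python3 u.py .163 6.5 0.012
python3 - <<'E'
from h import *
p,d=r.camera('scene');cv2.imwrite('pics/s9.png',cv2.resize(p[200:300,200:320,::-1],None,fx=6,fy=6,interpolation=cv2.INTER_CUBIC))
E
```

```text
target s,z 0.1737 0.155 | shift [ 0.0055 -0.0001 -0.0018] turn [ 0.0006  0.013  -0.0008]
t 12.4 now s,t,z [ 0.1684 -0.0001  0.1527] pitch 5.76 F e,n,z [-7.3701  0.2639 -1.5245] gap 0.0229
```

View pics/s9.png

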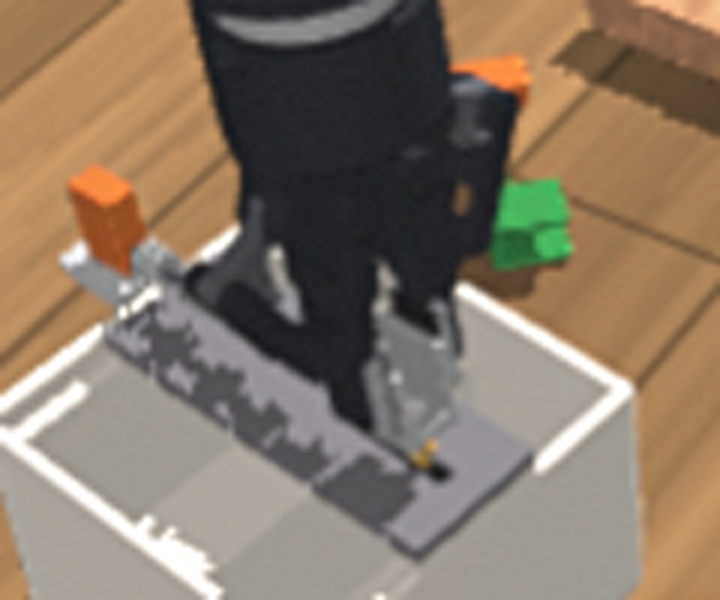

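```bash
python3 -m jog '.005 0 -.003 0 .015 0;.005 0 -.0015 0 .006 0' >/dev/null;  python3 u.py .163 6.5 0.012
```

```text
target s,z 0.1737 0.155 | shift [ 0.0013 -0.0002  0.001 ] turn [ 0.0008  0.0022 -0.0011]
t 12.65 now s,t,z [ 0.1724 -0.0002  0.1558] pitch 6.38 F e,n,z [-6.8498 -0.9826 -3.2099] gap 0.023
```

```bash
python3 -m jog '.004 0 0 0 .004 0' >/dev/null;  python3 u.py .163 6.5 0.012
python3 - <<'E'
from h import *
p,d=r.camera('scene');cv2.imwrite('pics/s10.png',cv2.resize(p[220:300,230:320,::-1],None,fx=7,fy=7,interpolation=cv2.INTER_CUBIC))
E
```

```text
target s,z 0.1737 0.155 | shift [-0.0003 -0.0002  0.0004] turn [ 0.0008  0.0026 -0.0011]
t 12.75 now s,t,z [ 0.1739 -0.0002  0.1553] pitch 6.35 F e,n,z [-7.7457  0.03   -3.3532] gap 0.0232
```

View pics/s10.png

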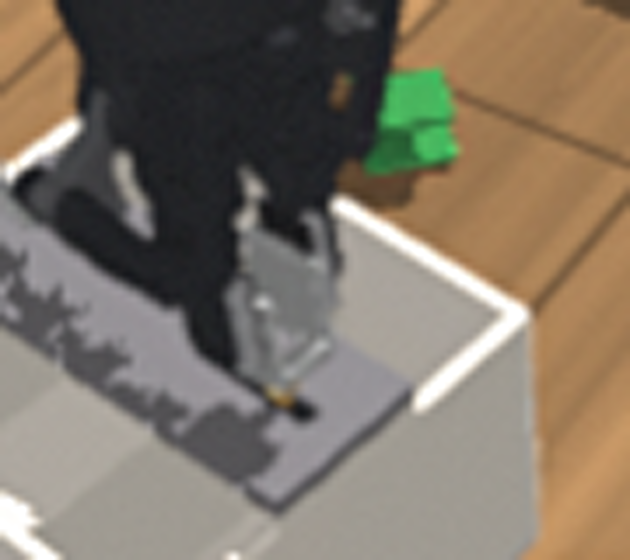

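```bash
python3 -m jog '.0027 0 .003 0 -.013 0;.0027 0 .003 0 -.013 0' >/dev/null;  python3 u.py .163 5 0.012
```

```text
target s,z 0.1745 0.1504 | shift [-0.0001 -0.0003 -0.0021] turn [ 0.0011  0.0124 -0.0014]
t 13.0 now s,t,z [ 0.1747 -0.0003  0.1483] pitch 4.29 F e,n,z [-7.7409  0.063  -0.5137] gap 0.0229
```

```bash
python3 -m jog '.0025 0 .003 0 -.013 0;.0025 0 .002 0 -.01 0' >/dev/null;  python3 u.py .163 3 0.012
```

```text
target s,z 0.1753 0.1443 | shift [ 0.0003 -0.0003 -0.0024] turn [ 0.0011  0.0113 -0.0016]
t 13.2 now s,t,z [ 0.175  -0.0003  0.1419] pitch 2.35 F e,n,z [-7.6444 -0.3282  0.6789] gap 0.023
```

```bash
python3 -m jog '.0025 0 .002 0 -.012 0;.0025 0 .002 0 -.012 0' >/dev/null;  python3 u.py .163 1 0.012
```

```text
target s,z 0.1759 0.1382 | shift [ 0.0004 -0.0004 -0.0014] turn [ 0.0012  0.0105 -0.0018]
t 13.4 now s,t,z [ 0.1754 -0.0004  0.1368] pitch 0.4 F e,n,z [-7.3716 -0.2074 -0.0786] gap 0.0233
```

```bash
python3 -m jog '.0023 0 .002 0 -.004 0;.0023 0 .0015 0 0 0' >/dev/null;  python3 u.py .163 0 0.012;python3 - <<'E'
from h import *
p,d=r.camera('scene');cv2.imwrite('pics/s11.png',cv2.resize(p[200:300,200:320,::-1],None,fx=6,fy=6,interpolation=cv2.INTER_CUBIC))
E
```

```text
target s,z 0.1761 0.1351 | shift [ 0.0003 -0.0003 -0.0012] turn [ 0.0014  0.0055 -0.0022]
t 13.6 now s,t,z [ 0.1758 -0.0003  0.1339] pitch -0.31 F e,n,z [-17.6262   0.6068  25.9082] gap 0.0229
```

View pics/s11.png

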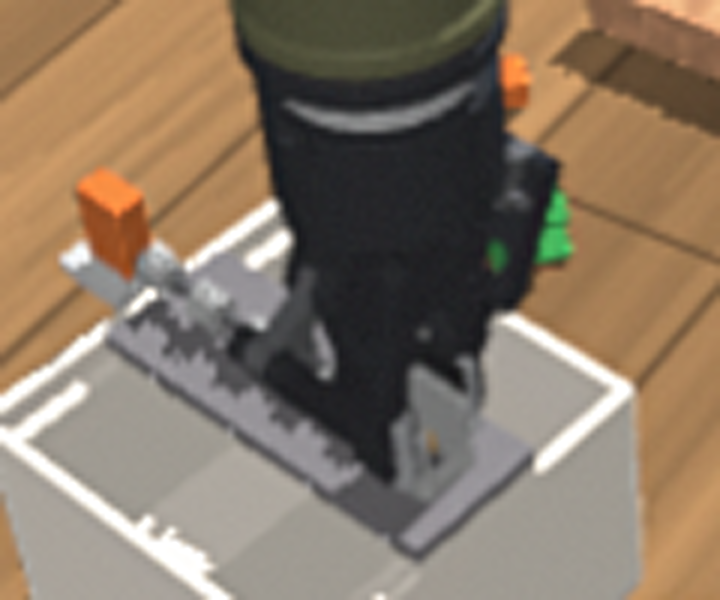

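The post shows inside the eye (crop (433,440)) and the eye is on the deck, pressing about 26 N. I'll ease off and let the eye come back onto the neck.

```bash
python3 -m jog '0 0 -.0008 0 0 0;-.001 0 0 0 0 0' >/dev/null;  python3 u.py .163 0 0.012
```

```text
target s,z 0.1761 0.1351 | shift [ 0.0051 -0.0003 -0.0003] turn [ 0.0017  0.0118 -0.0022]
t 13.85 now s,t,z [ 0.171  -0.0003  0.1348] pitch -0.68 F e,n,z [-7.4608 -0.3458 -1.0403] gap 0.0233
```

```bash
python3 -m jog '-.001 0 .0003 0 .008 0;-.001 0 0 0 0 0' >/dev/null;  python3 u.py .163 0 0.012
```

```text
target s,z 0.1761 0.1351 | shift [ 0.0061 -0.0003  0.    ] turn [ 0.0016 -0.0005 -0.0023]
t 14.05 now s,t,z [ 0.17   -0.0003  0.1351] pitch 0.03 F e,n,z [ 2.3848  0.1378 -4.6048] gap 0.0228
```

The force along the spring fell from -7.5 N to about +2 N, so the post now carries the pull. I'll release.

```bash
python3 -m jog '0 0 0 0 0 0;0 0 0 0 0 0;0 0 0 0 0 0;0 0 -.01 0 0 0;0 0 -.02 0 0 0' .5;python3 -m jog '0 0 -.03 0 0 0;0 0 -.04 0 0 0;0 0 -.04 0 0 0;-.02 -.04 -.02 0 0 0;-.02 -.04 -.02 0 0 0' ;python3 -m jog '-.02 -.05 0 0 0 0;-.02 -.05 0 0 0 0;0 -.05 0 0 0 0;0 -.05 0 0 0 0;0 0 0 0 0 0'; python3 eye.py .145 .18;python3 - <<'E'
from h import *
p,d=r.camera('scene');cv2.imwrite('pics/s12.png',cv2.resize(p[200:300,190:310,::-1],None,fx=6,fy=6,interpolation=cv2.INTER_CUBIC))
p,d=r.camera('top');cv2.imwrite('pics/t12f.png',p[:,:,::-1]);cv2.imwrite('pics/t12.png',cv2.resize(p[165:290,375:480,::-1],None,fx=4.7,fy=4.7,interpolation=cv2.INTER_CUBIC))
for uv in [(429,258),(430,260),(431,262)]:print(at('top',uv,d[uv[1],uv[0]]))
E
```

```text
clock: 14.55
tcp_pos: [0.6327, -0.136, 0.1658]
orientation: [0.997, -0.074, 0.001, 0.001]
ft_force: [0.0, 0.5, 0.3]
finger_gap: 0.0427
clock: 15.05
tcp_pos: [0.6051, -0.0563, 0.3238]
orientation: [0.997, -0.08, 0.003, 0.002]
ft_force: [1.4, 1.1, -0.2]
finger_gap: 0.0428
clock: 15.55
tcp_pos: [0.5971, 0.1508, 0.3338]
orientation: [0.997, -0.077, 0.01, -0.001]
ft_force: [1.9, 0.6, 0.3]
finger_gap: 0.0424
119
s,t,z median [ 0.1687 -0.0083  0.1595] min [ 0.1534 -0.0125  0.145 ] max [0.1842 0.0098 0.1646]
0.15 26 t -0.0122 0.0098 z 0.1575 0.164
0.16 41 t -0.012 0.0098 z 0.1603 0.1646
0.17 38 t -0.0115 0.0098 z 0.16 0.1643
0.18 14 t -0.0125 0.0091 z 0.1597 0.1635
[ 0.47834233 -0.10739465  0.15158261]
[ 0.47452675 -0.10719272  0.1584525 ]
[ 0.47064779 -0.10765874  0.16301992]
```

View pics/s12.png

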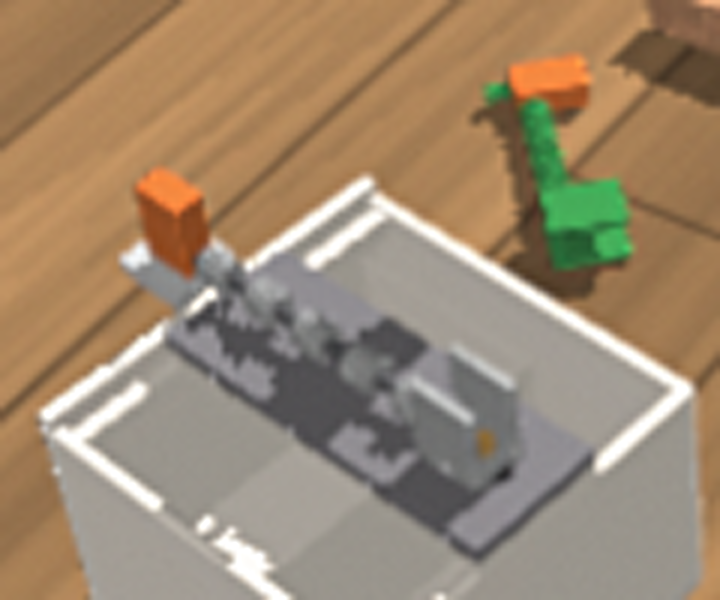

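View pics/t12.png

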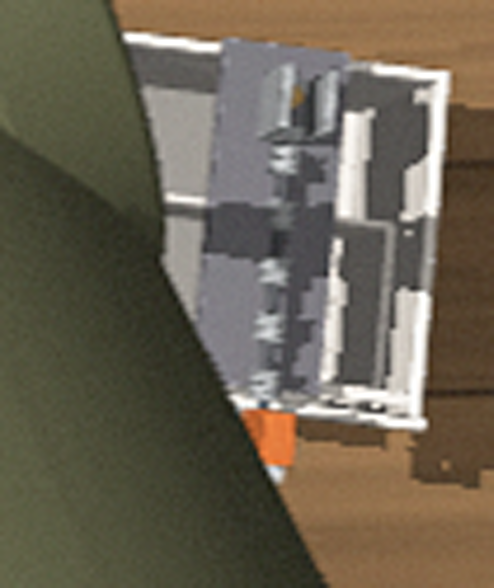

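View pics/t12f.png

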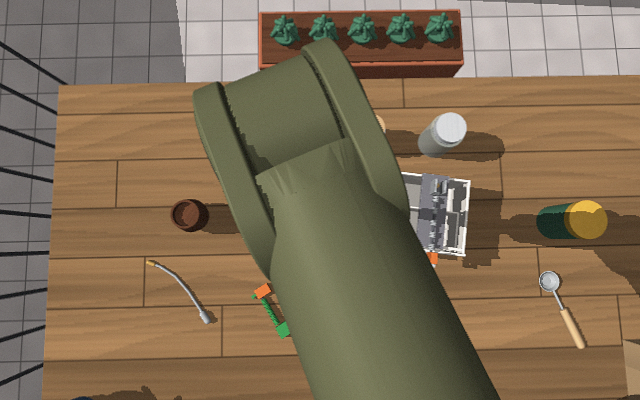

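The eye sits over the post at s≈169 mm and the bin is shut. One more check of the hook's and eye's heights against the deck and lug, using the scene camera's depth.

```bash
python3 - <<'E'
from h import *
np.set_printoptions(precision=4,suppress=True)
p,d=r.camera('scene');h=cv2.cvtColor(p,cv2.COLOR_RGB2HSV)
U=np.array([.4632,-.1108]);a=np.radians(-8.4);e=np.array([np.cos(a),np.sin(a)]);n=np.array([-e[1],e[0]])
B=[];E=[];D=[];G=[]
for v in range(215,300):
  for u in range(195,300):
    if d[v,u]<=0: continue
    q=at('scene',(u,v),d[v,u]);c=q[:2]-U;w=[c@e,c@n,q[2]]
    if h[v,u,1]>170 and h[v,u,0]<14 and abs(w[1])<.02 and w[0]<.06:B.append(w)
    elif .15<w[0]<.19 and abs(w[1])<.02 and w[2]>.135:E.append(w)
    elif .05<w[0]<.15 and .012<abs(w[1])<.028 and .11<w[2]<.135:D.append(w)
    elif -.02<w[0]<.03 and abs(w[1])<.02 and .11<w[2]<.135:G.append(w)
for k,x in zip("BEDG",(B,E,D,G)):
  x=np.array(x);print(k,len(x),"med",np.median(x,0),"p2",np.percentile(x,2,axis=0),"p97",np.percentile(x,97,axis=0))
E
python3 u.py .16 0 0|tail -1
```

```text
B 130 med [ 0.0217 -0.0047  0.1557] p2 [ 0.007  -0.0077  0.135 ] p97 [0.0291 0.0059 0.1641]
E 207 med [ 0.1722 -0.008   0.1513] p2 [ 0.1555 -0.0127  0.1356] p97 [0.1843 0.0102 0.1623]
D 433 med [ 0.1003 -0.0139  0.124 ] p2 [ 0.0526 -0.0277  0.1212] p97 [0.145  0.0269 0.1263]
G 96 med [ 0.0178 -0.0096  0.1237] p2 [-0.0029 -0.0158  0.1163] p97 [0.0297 0.0127 0.1304]
t 15.75 now s,t,z [0.0971 0.2678 0.3334] pitch 1.23 F e,n,z [ 0.9099 -0.5249 -0.1385] gap 0.0428
```

Block height reads +1 to +2.5 mm, which is noisy. I'll move the arm out of the top view and compare it with the earlier seated picture.

```bash
python3 -m jog '0 -.05 0 0 0 0;0 -.05 0 0 0 0;0 -.05 0 0 0 0;0 -.05 0 0 0 0;0 0 0 0 0 0'|head -2; cp pics/ld.npy /tmp/x.npy
python3 - <<'E'
from h import *
np.set_printoptions(precision=4,suppress=True)
U=np.array([.4632,-.1108]);a=np.radians(-8.4);e=np.array([np.cos(a),np.sin(a)]);n=np.array([-e[1],e[0]])
N=4;ps=[r.camera('top') for _ in range(N)]
p=ps[0][0];d=np.mean([x[1] for x in ps],0);cv2.imwrite('pics/t13.png',cv2.resize(p[165:290,375:480,::-1],None,fx=4.7,fy=4.7,interpolation=cv2.INTER_CUBIC))
h=cv2.cvtColor(p,cv2.COLOR_RGB2HSV)
B=[];D=[];L=[]
for v in range(165,290):
  for u in range(375,480):
    q=at('top',(u,v),d[v,u]);c=q[:2]-U;w=[c@e,c@n,q[2],u,v]
    if h[v,u,1]>170 and h[v,u,0]<14 and w[0]<.06 and abs(w[1])<.025:B.append(w)
    elif .04<w[0]<.12 and .012<w[1]<.027:D.append(w)
    elif w[0]<.03 and w[0]>-.02 and abs(w[1])<.03 and .11<w[2]<.14:L.append(w)
print("deck",np.median(D,0),np.std(D,0)[2],"lug",np.median(np.array(L),0),len(L))
for w in B:print(np.array(w))
E
```

```text
clock: 16.25
tcp_pos: [0.6394, 0.3267, 0.3327]
deck [  0.0818   0.0195   0.1237 419.     227.    ] 0.052900953326463364 lug [  0.0114   0.0065   0.1253 425.     259.    ] 137
[  0.0272   0.0042   0.1503 430.     252.    ]
[  0.0274   0.0046   0.1584 431.     252.    ]
[  0.0245   0.0047   0.1313 427.     253.    ]
[  0.0247   0.0043   0.1372 428.     253.    ]
[  0.0249   0.0045   0.1448 429.     253.    ]
[  0.0251   0.0051   0.1537 430.     253.    ]
[  0.0253   0.0045   0.1587 431.     253.    ]
[  0.0255   0.0032   0.1612 432.     253.    ]
[  0.0258   0.0021   0.1643 433.     253.    ]
[  0.026   -0.0002   0.1633 434.     253.    ]
[  0.0263  -0.0025   0.1627 435.     253.    ]
[  0.0265  -0.0045   0.1629 436.     253.    ]
[  0.0268  -0.0068   0.1623 437.     253.    ]
[  0.0223   0.0047   0.1319 427.     254.    ]
[  0.0226   0.0049   0.1399 428.     254.    ]
[  0.0228   0.0046   0.1459 429.     254.    ]
[  0.023    0.0048   0.1535 430.     254.    ]
[  0.0232   0.0047   0.16   431.     254.    ]
[  0.0235   0.0037   0.1632 432.     254.    ]
[  0.0237   0.0018   0.1637 433.
[... 3544 characters left out ...]
.0054   0.0046   0.1368 427.     262.    ]
[  0.0058   0.0045   0.1437 428.     262.    ]
[  0.0062   0.0048   0.1515 429.     262.    ]
[  0.0066   0.0044   0.1571 430.     262.    ]
[  0.0069   0.0041   0.1627 431.     262.    ]
[  0.0072   0.0027   0.1648 432.     262.    ]
[  0.0074   0.0001   0.1632 433.     262.    ]
[  0.0077  -0.0017   0.1639 434.     262.    ]
[  0.0079  -0.004    0.1633 435.     262.    ]
[  0.0082  -0.0062   0.1629 436.     262.    ]
[  0.0051   0.0017   0.1622 432.     263.    ]
[  0.0054   0.0002   0.1639 433.     263.    ]
[  0.0056  -0.0021   0.1632 434.     263.    ]
[  0.0059  -0.0042   0.1631 435.     263.    ]
[  0.0061  -0.0063   0.1631 436.     263.    ]
```

View pics/t13.png

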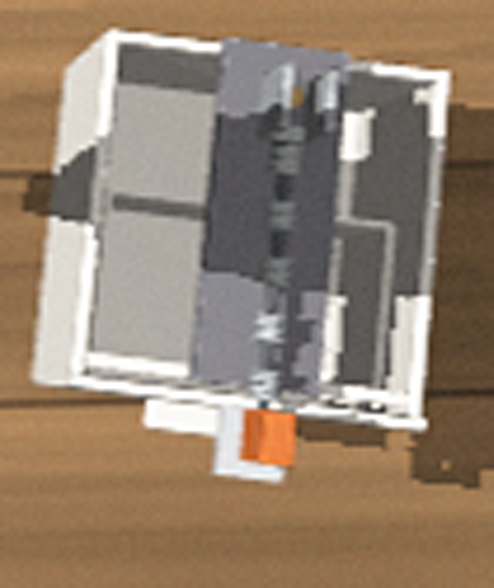

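The block top is flat at 163 mm over a lug at about 125 mm. So the hook sits about 2 mm up and 5 mm forward, with its leg against the slot's edge and its toe under the lug. That is inside the limits, and the toe stops it at 2.5 mm. A last look at the bystanders and stillness, then I hand in.

Run:
```python
from h import *
a,_=r.camera('scene');b,_=r.camera('scene')
o=cv2.imread('pics/scene0.png')[:,:,::-1]
cv2.imwrite('pics/s14.png',a[:,:,::-1])
for n,(x0,y0,x1,y1) in dict(gourd=(352,150,382,188),bomb=(288,150,350,170),jar_c=(366,212,406,264),jar_b=(340,250,378,308),jar_a=(292,300,338,368)).items():
    print(n,np.abs(a[y0:y1,x0:x1].astype(int)-o[y0:y1,x0:x1]).mean().round(2))
print("still",np.abs(a[215:300,195:300].astype(int)-b[215:300,195:300]).mean())
```

```text
gourd 2.64
bomb 3.95
jar_c 3.71
jar_b 3.82
jar_a 3.79
still 0.8541923436041083
```

View pics/s14.png

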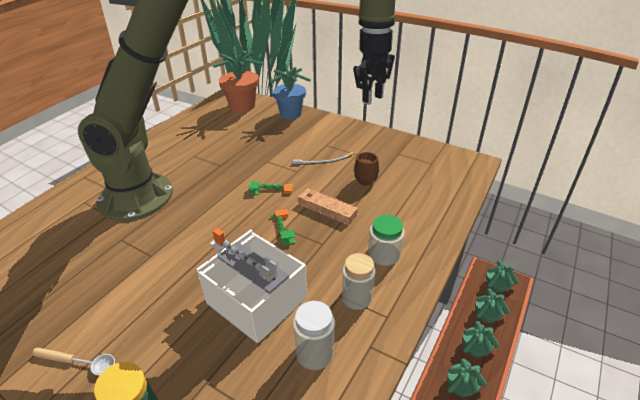

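The picture shows every bystander in its place: gourd (366,168), bombilla (322,160), jars at (387,240), (358,280) and (314,335). The spring lies on the shut bin and the arm is clear of it.

```bash
python3 -c "
from plant import r
print(r.job_done())"
```

```text
the job is handed in; nothing more can be done
None
```

I hooked the spring's orange end into the lug and seated its eye over the brass post, under the head. The spring alone now holds the bin shut. The job is handed in at about 17 s of the 54 s allowed; no verdict was reported.

**What I did:** I lifted the spring from the cork by its orange block and lowered the hook into the slot. Then I regripped it by the eye, tilted it about 6.5° about the lug and stretched it over the post. I levelled it down onto the deck and let go once the post was carrying the pull.

**Last checks:**
- **Bin:** shut. The lug moved about 11 mm.
- **Eye:** about 158 mm from the slot's shut position along the middle line, with the post showing inside it. By my estimate, the hook-to-eye length peaked at about 160 mm, against the 175 mm limit.
- **Forces:** the highest reading I saw at the wrist was about 31 N, when the eye met the deck. I only sampled readings between moves.
- **Bystanders:** the jars, gourd and bombilla have not moved, and the arm is clear.

**One reading that differed:** with the spring taut, the orange block measured about 2 mm above the lug rather than flat on it, as it had been when first hooked. The eye also reads roughly 2 mm above the deck. The toe limits the hook to 2.5 mm of lift, and both readings are inside the allowed ranges, so I left it.

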